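Fit the line card in the call-system unit

ROBOT

A 6-joint arm with a two-finger parallel gripper is mounted at the origin on the work surface. World frame = base frame: x ahead of the robot, y to its left, z up, the work surface at z = 0. Lengths are in m, angles in rad, forces in N, time in s.
With the tool pointing down it reaches from about 0.35 to 0.95 m from the base axis. Payload 17.4 kg.
Tool frame: the origin (TCP) lies on the centre line of the jaws, within the pads' length; the fingertips stand 14 mm ahead of it and the grasp point (between the pads) lies 5 mm behind it; x points along the fingers, y is the direction in which the jaws open and shut, and the axes are right-handed (so a half turn about x gives the same grasp; the last joint's range is limited). The gripper opens to 93 mm and grips with 3 to 60 N. Pads are 15 mm wide; open, the fingers measure 128 mm over their backs; the gripper's body (75 mm by 188 mm) begins 65 mm behind the grasp point.
Start: joints at [-1.247, 0.116, 1.442, -0, 1.584, -0.038], TCP at [0.239, -0.631, 0.233] pointing down, gripper open.
Joint ranges: [-2.83, 2.83], [-0.83, 2.19], [0.07, 2.5], [-1.14, 4.28], [0.01, 3], [-2.97, 2.97]. Speed limits (rad/s): [1.89, 1.89, 2.22, 3.14, 3.14, 3.14].

INTERFACE

Orientations are given as a unit quaternion [w, x, y, z].
In Python, from rig import bot gives the robot as it stands.
- The arm moves only by the shell command python3 -m handwheel 'ROWS' [FORCE]. ROWS is a JSON object of lists of equal length, an entry for each row: "grip": the opening, from 0 (shut) to 1 (fully open); "delta_pos": the shift along the tool's x, y, z in mm, a list of three; "roll": the turn about the tool's x in degrees. In form: {"grip": [grip, ...], "delta_pos": [[dx, dy, dz], ...], "roll": [roll, ...]}. A call has exactly 10 rows; each row shifts and turns the commanded pose from where the row before left it, along the tool's axes as they then stand; what a row does not reach is not made up. A row lasts 1/8 s, in which the tool goes at most 62.5 mm and 10.7 degrees, less where a joint would pass 70% of its speed; a pose out of reach is approached as far as the arm can. A call with a gripper value outside its range is refused whole. The fingers move at their own pace and stop on an object; FORCE is the grip in N (left out, the last holds). Time passes only in rows, so rows that do not move let the fingers close, or fill a call up. It gives the time, the measured TCP pose, the force and the opening at its end, in the units of the state.
- bot.observe(): the state, without advancing time (a new reading comes with each control period).
- bot.snapshot(name): name is "side" or "top"; returns a dict with "color" (384x512x3 uint8, red, green, blue), "z_map" (384x512 float32, m along the optical axis (not along the pixel's ray), 0 where there is no reading), "K" (3x3 intrinsics, pixels), "origin" and "orientation" of the camera in the world. Camera axes: x right, y down, z forward; pixel columns grow to the right and rows downward; lengths in m; the calibration is good to about 2 mm. A picture is of the moment at which its call begins.
- bot.job_done(): hands the job in, once; it reports no verdict.
The state is a dict: "clock": time; "q": joint angles; "qd": joint speeds; "joint_torque": joint torques, N m; "tcp_pos": TCP position; "ee_rot": TCP orientation; "contact_force": force on the tool from outside, world axes, zero at the start; "wrist_torque": the same for the moment, N m; "gripper_width": finger opening in m.
Only numpy, scipy, OpenCV 4.12 (cv2) and the standard library are available. Lean on these libraries where they do the work, as an engineer would, in place of code of your own. Each camera call takes 0.05 s, during which the arm holds its last target. There are 200 camera calls.

TASK

Take the card with the white grip bar from the grey holder, stand it in the slot of the white connector block in the opened call-system unit (feel for the slot, without pressing hard), and then gently swing both ejector levers fully inward so that they draw the card down home and keep it there. Leave the red-barred card in the holder and everything else on the counter alone.

Things in the scene. Friction and masses are not known exactly. Their poses are not given: they have to be found in the camera images.
- card: Green upright circuit card; origin: middle of its bottom edge; x thickness, y width, z up. 6 mm thick; 108 mm wide up to 44 mm height, then 84 mm wide up to 80 mm, so each end has a 12 mm shoulder at 44 mm. On top a white grip bar 14 mm thick (x), 50 mm long (y), from 80 to 98 mm height. 0.1 to 0.2 kg. Symmetric: goes in either way round.
- spare_card: The same card with a red grip bar; must stay in the holder.
- holder: Grey block 170 x 132 x 30 mm (x, y, z), origin at the centre of its underside, fixed. It has two slots 25 mm deep along y, at x = -50 and +50 mm, in which the two cards stand (bottom edges 5 mm above the counter).
- unit: Opened call-system unit, fixed: grey tray 190 x 300 mm (x, y), white rim 30 mm high; origin: middle of its underside, z up. In its middle a white connector block 50 x 126 mm, top at 48 mm, with the card slot along y. The block does not share the unit's exact place: it sits up to 10 mm off the middle, either way along the unit's x (not y, not turned), unmeasured; it stays put during the work.
- slot (a point): Nominal middle of the slot's mouth, unit's axes, 48 mm high; true slot up to 10 mm off along x. Slot 8 mm wide (x), 114 mm long (y), 30 mm deep, 1 mm chamfer; elsewhere the block's top is flat. Sprung contacts in it (4 N at first, 9 N at the floor) carry a loose card 7 mm above the floor: bottom edge 23 mm below this point; home is 29 to 30 mm below.
- lever_left (a joint): Blue ejector lever at the unit's +y end, rad: 0 = home (hard stop; handle leans 0.25 rad inward of upright, nose holds the card's shoulder down), grows swinging outward (+y) to 1.0. Dry hinge 0.12 N m, stays where left, at unit y = 66, z = 56.7 mm, axis along x. Handle 10 mm thick, 34 mm wide (x), reaches 65 mm from the hinge; set on the unit, no offset. Closing takes 3 to 8 N at the pad.
- lever_right (a joint): The mirrored lever at the unit's -y end (hinge at unit y = -66 mm); 0 = home, grows as it swings outward (-y), up to 1.0 rad.
- lever_left_tip (a point): Centre of the left lever's orange pad, 36 x 12 x 14 mm (along the unit's x, thickness, along the handle), 58 mm from the hinge.
- lever_right_tip (a point): Centre of the right lever's orange pad, likewise.
- bottle_a: Water bottle, 64 mm across, 200 mm high; leave alone.
- bottle_b: Water bottle, 64 mm across, 200 mm high; leave alone.
- tea_cup: White cup, 70 mm across, 85 mm high; leave alone.
- screwdriver: Screwdriver lying on the counter; leave alone.
- tape_roll: Yellow tape roll, 90 mm across, 25 mm high; leave alone.
- pill_jar: Amber jar, 44 mm across, 70 mm high; leave alone.

How it is judged:
On the way:
1. the card stands in the slot, at least 8 mm deep, with both levers still out (z of card in the frame of slot below -0.008 m and horizontal distance between card and slot below 0.015 m and angle between card's own z axis and vertical below 0.2 rad and value of joint each of lever_left, lever_right above 0.4 rad), for 0.2 s.
At the end, for the whole second after the job is handed in: The white-barred card is home in the slot (bottom edge at least 27.5 mm below the slot's mouth, within 15 mm of the nominal slot centre, within 0.12 rad of upright) and at rest, with both levers within 0.06 rad of home (z of card in the frame of slot below -0.0275 m and horizontal distance between card and slot below 0.015 m and angle between card's own z axis and vertical below 0.12 rad and value of joint each of lever_left, lever_right below 0.06 rad and linear speed of card below 0.02 m/s); the robot touches nothing.
It fails at once if a lever is pushed with more than 22 N (contact force between the arm and lever_left above 22 N or contact force between the arm and lever_right above 22 N).
It fails at once if the card is pressed on the connector block with more than 40 N (contact force between card and connector above 40 N).
It fails at once if the spare card or another thing on the counter is moved by more than 25 mm (distance of any of spare_card, bottle_a, bottle_b, tea_cup, screwdriver, tape_roll, pill_jar from where it was at the start of the episode above 0.025 m).
It also fails if it takes over 72 s, if anything falls off the work surface, if the arm or the gripper's body presses on something with over 40 N, if the wrist force passes 120 N, or if a joint passes its speed limit or range.

## Working session

There is one attempt and no reset: what is moved stays moved. The work goes in short steps, Python scripts to look and compute and a shell command to move; the robot and the scene stay as the last step left them, time stands still between calls to the robot, and variables do not carry over. Pictures are saved under pics/ and viewed, about 8 in all and at most 12, crops included, and the job is handed in when it is done.

```bash
ls; mkdir -p pics; python3 - <<'E'
from rig import bot
import cv2, numpy as np
s=bot.observe(); print({k:np.round(v,3).tolist() for k,v in s.items()})
for n in("top","side"):
    p=bot.snapshot(n); cv2.imwrite(f"pics/{n}0.png",p["color"][:,:,::-1]); np.savez(f"pics/{n}0.npz",**p)
    print(n,p["K"].tolist(),p["origin"],p["orientation"])
a=cv2.imread("pics/top0.png");b=cv2.imread("pics/side0.png")
cv2.imwrite("pics/t1.png",cv2.resize(a,(800,600)));cv2.imwrite("pics/s1.png",cv2.resize(b,(800,600)))
E
```

```text
pics
{'clock': 0.0, 'q': [-1.247, 0.116, 1.442, -0.0, 1.584, -0.038], 'qd': [-0.002, 0.001, -0.0, -0.0, -0.0, -0.0], 'joint_torque': [0.001, -72.127, -62.26, 0.078, 0.024, -0.0], 'tcp_pos': [0.239, -0.631, 0.232], 'ee_rot': [-0.127, -0.695, -0.128, 0.696], 'contact_force': [-0.476, 0.674, 0.156], 'wrist_torque': [-0.046, 0.017, 0.072], 'gripper_width': 0.093}
top [[397.16435330091934, 0.0, 256.979891593648], [0.0, 397.16435330091934, 185.77236269519454], [0.0, 0.0, 1.0]] [0.42693    0.00209967 1.24528405] [-0.04609318  0.71175214 -0.6994519   0.04529175]
side [[391.85014615320193, 0.0, 262.0003264288643], [0.0, 391.85014615320193, 190.6953042695392], [0.0, 0.0, 1.0]] [0.25554196 1.09829839 0.8587994 ] [ 0.07345849 -0.11975674  0.87527265 -0.46277421]
```

View pics/t1.png

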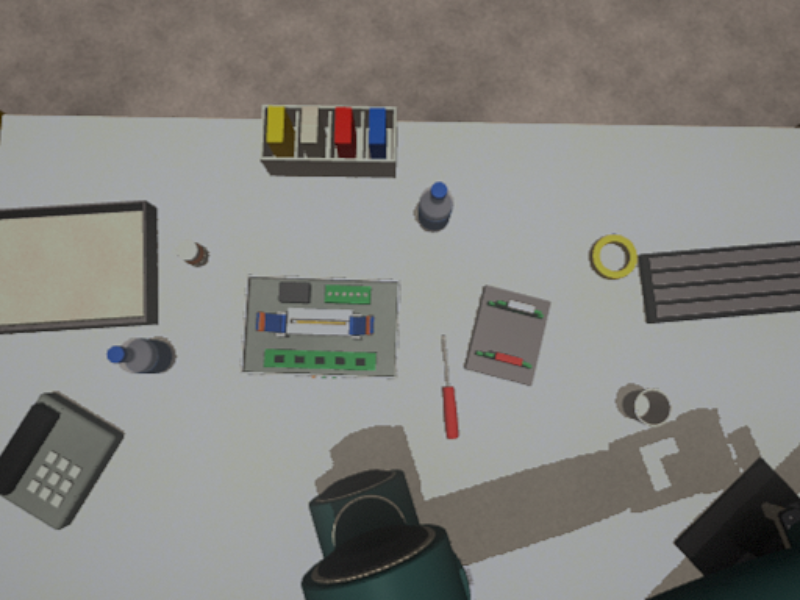

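View pics/s1.png

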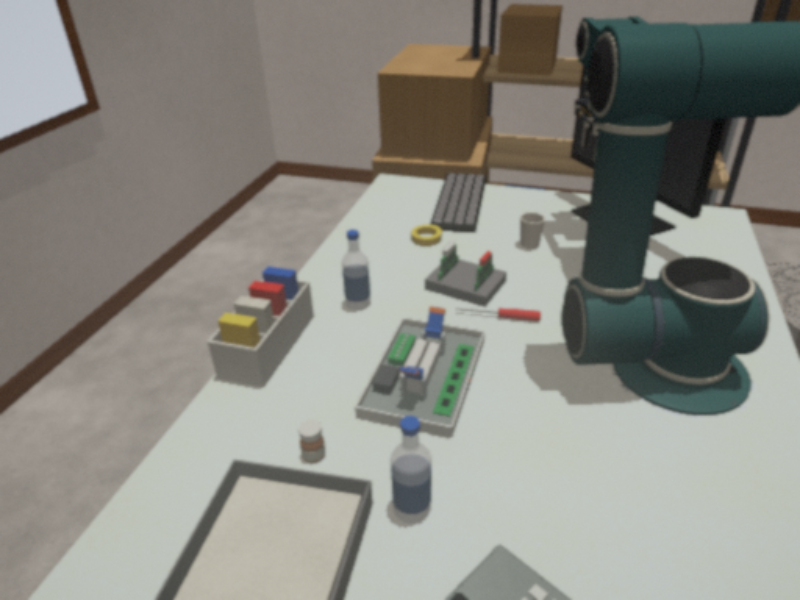

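The top view shows the unit at about (321,326), its connector and slot at (320,322), and the holder at (507,335) with the white bar at (518,308). These are pixels in the 800-wide picture. I'll enlarge that area.

```bash
cat > h.py <<'E'
import numpy as np, cv2
from scipy.spatial.transform import Rotation as R
def rot(q): return R.from_quat([q[1],q[2],q[3],q[0]])
def px2w(p,u,v,z):
    "world point where pixel ray meets height z"
    d=rot(p["orientation"]).apply([(u-p["K"][0,2])/p["K"][0,0],(v-p["K"][1,2])/p["K"][1,1],1.])
    o=p["origin"]; return o+d*(z-o[2])/d[2]
def cloud(p):
    v,u=np.indices(p["z_map"].shape); Z=p["z_map"]; K=p["K"]
    c=np.stack([(u-K[0,2])/K[0,0]*Z,(v-K[1,2])/K[1,1]*Z,Z],-1)
    return rot(p["orientation"]).apply(c.reshape(-1,3)).reshape(c.shape)+p["origin"]
def w2px(p,w):
    c=rot(p["orientation"]).inv().apply(np.asarray(w)-p["origin"]); return (p["K"]@(c/c[...,2:]).T).T[...,:2]
E
python3 - <<'E'
from h import *
p=dict(np.load("pics/top0.npz")); c=p["color"][:,:,::-1]
a=cv2.resize(c[172:247,150:260],(800,545),interpolation=cv2.INTER_CUBIC); cv2.imwrite("pics/unit.png",a)   # 7.27x
a=cv2.resize(c[178:250,292:358],(550,600),interpolation=cv2.INTER_CUBIC); cv2.imwrite("pics/hold.png",a)   # 8.33x
E
```

```text
(no output)
```

View pics/unit.png

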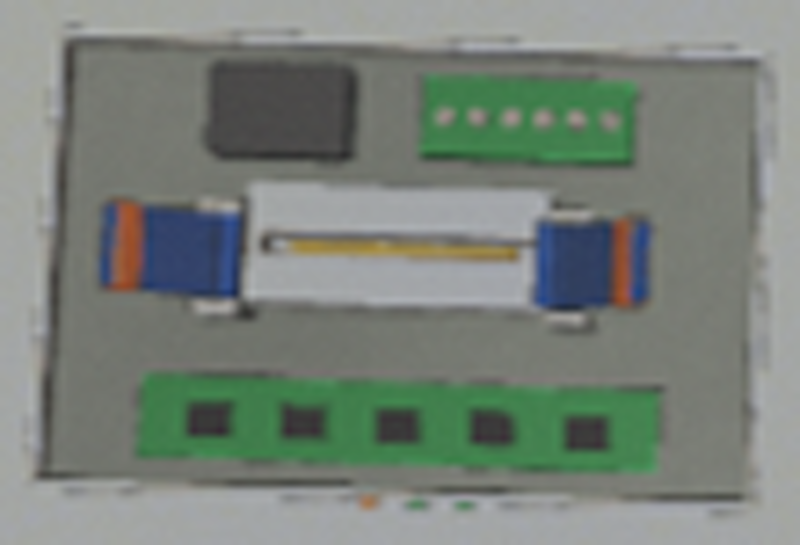

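View pics/hold.png

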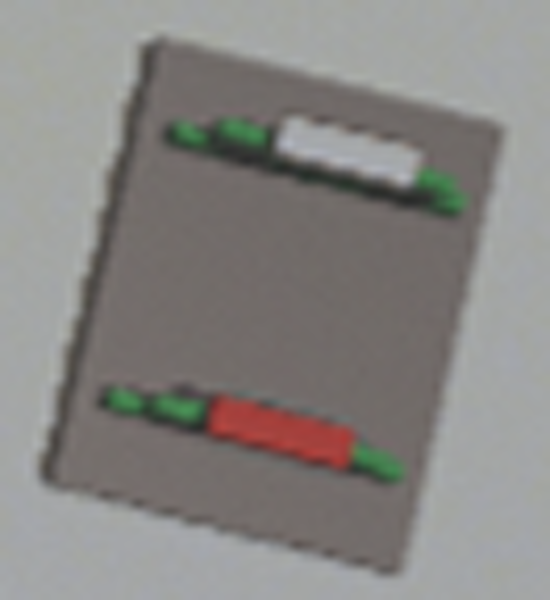

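The unit crop shows the slot running from about (262,241) to (535,248), with tray corners at (68,38), (765,58), (745,497) and (38,478). The holder crop shows white bar corners at (285,115), (425,150), (412,188) and (273,153). Both levers stand out.

```bash
python3 - <<'E'
from h import *
np.set_printoptions(precision=4,suppress=True)
p=dict(np.load("pics/top0.npz")); 
U=lambda x,y,z:px2w(p,150+(x+.5)/7.27-.5,172+(y+.5)/7.27-.5,z)
H=lambda x,y,z:px2w(p,292+(x+.5)/8.33-.5,178+(y+.5)/8.33-.5,z)
def show(n,P):
    P=np.array(P); print(n,"c",P.mean(0)); print(P[:,:2].round(4).tolist())
    for i in range(len(P)):
        d=P[(i+1)%len(P)]-P[i]; print("  len %.4f ang %.2f"%(np.hypot(*d[:2]),np.degrees(np.arctan2(d[1],d[0]))))
show("tray",[U(68,38,.03),U(765,58,.03),U(745,497,.03),U(38,478,.03)])
show("block",[U(247,184,.048),U(550,192,.048),U(535,307,.048),U(243,300,.048)])
show("slot",[U(262,241,.048),U(535,248,.048)])
show("padsL R ~",[U(128,247,.1),U(625,262,.1)])
show("white",[H(285,115,.103),H(425,150,.103),H(412,188,.103),H(273,153,.103)])
show("red",[H(217,395,.103),H(357,435,.103),H(348,470,.103),H(207,433,.103)])
show("holder",[H(155,42,.03),H(505,128,.03),H(400,575,.03),H(45,485,.03)])
c=cloud(p)
def med(m,n): print(n,m.sum(),np.median(c[m],0))
hsv=cv2.cvtColor(p["color"],cv2.COLOR_RGB2HSV); print()
m=np.zeros(hsv.shape[:2],bool); m[195:200,328:340]=1; m&=(c[...,2]>.085); med(m,"whitebar depth")
m=np.zeros(hsv.shape[:2],bool); m[198:203,190:215]=1; med(m,"block depth")
for n,(a,b) in dict(L=(160,175),R=(230,243)).items():
    m=np.zeros(hsv.shape[:2],bool); m[198:215,a:b]=1
    o=m&(hsv[...,0]<20)&(hsv[...,1]>120); med(o,"orange "+n); print(c[o][:,2].round(3))
print(w2px(p,[[.43,.1,.048]]))
E
```

```text
tray c [0.5132 0.1625 0.03  ]
[[0.6077, 0.3088], [0.6043, 0.012], [0.4191, 0.0169], [0.4219, 0.3121]]
  len 0.2968 ang -90.66
  len 0.1852 ang 178.46
  len 0.2952 ang 89.47
  len 0.1859 ang -1.04
block c [0.5202 0.1646 0.048 ]
[[0.5448, 0.2266], [0.5437, 0.1003], [0.4957, 0.1052], [0.4965, 0.2263]]
  len 0.1263 ang -90.52
  len 0.0482 ang 174.18
  len 0.1211 ang 89.63
  len 0.0483 ang 0.40
slot c [0.5207 0.1627 0.048 ]
[[0.5212, 0.2194], [0.5202, 0.1059]]
  len 0.1135 ang -90.47
  len 0.1135 ang 89.53
padsL R ~ c [0.5125 0.1643 0.1   ]
[[0.5137, 0.2631], [0.5112, 0.0655]]
  len 0.1976 ang -90.73
  len 0.1976 ang 89.27
white c [ 0.5503 -0.2168  0.103 ]
[[0.5626, -0.1947], [0.5512, -0.2432], [0.5379, -0.2386], [0.5493, -0.1905]]
  len 0.0498 ang -103.20
  len 0.0141 ang 160.79
  len 0.0494 ang 76.72
  len 0.0140 ang -17.58
red c [ 0.4526 -0.1932  0.103 ]
[[0.4653, -0.1709], [0.4525, -0.2189], [0.4405, -0.2157], [0.4522, -0.1674]]
  len 0.0497 ang -104.97
  len 0.0124 ang 165.15
  len 0.0497 ang 76.31
  len 0.0135 ang -14.86
holder c [ 0.5008 -0.2038  0.03  ]
[[0.5977, -0.1592], [0.5679, -0.2886], [0.4038, -0.2482], [0.434, -0.1192]]
  len 0.1327 ang -102.99
  len 0.1689 ang 166.19
  len 0.1325 ang 76.84
  len 0.1685 ang -13.75

whitebar depth 50 [ 0.5473 -0.2201  0.1028]
block depth 125 [0.5361 0.1701 0.0495]
orange L 30 [0.5104 0.2618 0.106 ]
[0.106 0.105 0.107 0.105 0.11  0.106 0.105 0.101 0.107 0.104 0.108 0.103
 0.111 0.108 0.103 0.113 0.104 0.104 0.105 0.103 0.106 0.11  0.107 0.104
 0.108 0.106 0.106 0.108 0.107 0.1  ]
orange R 16 [0.505  0.0665 0.1111]
[0.109 0.11  0.109 0.112 0.115 0.112 0.11  0.111 0.109 0.113 0.111 0.111
 0.11  0.112 0.109 0.111]
[[224.2734 235.8168]]
```

```bash
cat >> h.py <<'E'
def plan(s,target,yaw):
    "roll (deg) so tool y lies along world angle yaw (mod 180); delta in the tool's present axes, and in rolled axes, mm"
    r=rot(s["ee_rot"]); M=r.as_matrix(); a=np.degrees(np.arctan2(M[1,1],M[0,1]))
    d=(yaw-a+90)%180-90           # world yaw change
    roll=-d if M[2,0]<0 else d
    w=np.array(target)-s["tcp_pos"]
    M2=M@R.from_euler("x",roll,degrees=True).as_matrix()
    print("tool axes\n",M.round(4),"\nyaw",a.round(2),"tilt deg",np.degrees(np.arccos(-M[2,0])).round(2),"roll",round(roll,2),"delta now",(M.T@w*1000).round(1),"delta rolled",(M2.T@w*1000).round(1))
E
python3 - <<'E'
from h import *
from rig import bot
s=bot.observe(); plan(s,[.5503,-.2168,.233],-13.3)
p=dict(np.load("pics/top0.npz"))
print("bottle cap",px2w(p,438*.64,190*.64,.2),"driver tip",px2w(p,444*.64,336*.64,0))
print(s["tcp_pos"])
E
```

```text
tool axes
 [[-3.000e-04  3.540e-01 -9.353e-01]
 [ 1.000e-03 -9.353e-01 -3.540e-01]
 [-1.000e+00 -1.000e-03 -0.000e+00]] 
yaw -69.27 tilt deg 0.06 roll -55.97 delta now [  -0.7 -277.3 -437.9] delta rolled [  -0.7  207.8 -474.9]
bottle cap [ 0.73937064 -0.05573071  0.2       ] driver tip [ 0.49793011 -0.08179022  0.        ]
[ 0.23885806 -0.63114212  0.23197638]
```

```bash
python3 -m handwheel '{"grip":[0.6,0.6,0.6,0.6,0.6,0.6,0.6,0.6,0.6,0.6],"delta_pos":[[0,0,0],[0,0,0],[0,0,0],[0,0,0],[0,0,0],[0,0,0],[0,22,-50],[0,22,-50],[0,22,-50],[0,22,-50]],"roll":[-9.4,-9.4,-9.4,-9.4,-9.4,-9,0,0,0,0]}' 20
python3 -m handwheel '{"grip":[0.6,0.6,0.6,0.6,0.6,0.6,0.6,0.6,0.6,0.6],"delta_pos":[[0,22,-50],[0,22,-50],[0,22,-50],[0,22,-50],[0,22,-50],[0,10,-25],[0,0,0],[0,0,0],[0,0,0],[0,0,0]],"roll":[0,0,0,0,0,0,0,0,0,0]}'
python3 - <<'E'
from h import *
from rig import bot
s=bot.observe(); plan(s,[.5503,-.2168,.091],-13.3)
p=bot.snapshot("side"); c=p["color"][:,:,::-1]; print(w2px(p,[[.55,-.217,.1]]))
cv2.imwrite("pics/s2.png",cv2.resize(c[90:220,230:400],(784,600),interpolation=cv2.INTER_CUBIC))
E
```

```text
clock: 1.35
tcp_pos: [0.3712, -0.4553, 0.2324]
ee_rot: [0.439, 0.554, 0.439, -0.554]
contact_force: [1.1, -0.4, 0.0]
gripper_width: 0.0558
clock: 2.6
tcp_pos: [0.55, -0.2174, 0.2327]
ee_rot: [0.439, 0.555, 0.439, -0.555]
contact_force: [-0.2, -1.0, 0.8]
gripper_width: 0.0559
tool axes
 [[ 1.000e-04  9.730e-01 -2.306e-01]
 [-1.000e-04 -2.306e-01 -9.730e-01]
 [-1.000e+00  1.000e-04  0.000e+00]] 
yaw -13.33 tilt deg 0.01 roll -0.03 delta now [ 1.417e+02  1.000e-01 -7.000e-01] delta rolled [ 1.417e+02  1.000e-01 -7.000e-01]
[[286.40051882 158.13144382]]
```

```bash
python3 -m handwheel '{"grip":[0.6,0.6,0.6,0.6,0.6,0,0,0,0,0],"delta_pos":[[40,0,0],[40,0,0],[40,0,0],[24,0,-0.7],[0,0,0],[0,0,0],[0,0,0],[0,0,0],[0,0,0],[0,0,0]],"roll":[0,0,0,0,0,0,0,0,0,0]}' 25
python3 - <<'E'
from h import *
from rig import bot
s=bot.observe(); print(s["contact_force"],s["gripper_width"],s["wrist_torque"],s["tcp_pos"])
E
```

```text
clock: 3.9
tcp_pos: [0.5506, -0.2161, 0.0889]
ee_rot: [0.439, 0.554, 0.439, -0.554]
contact_force: [0.1, 0.3, 1.5]
gripper_width: 0.014
[0.09424009 0.27200616 1.49553023] 0.01398837909313203 [-0.06888378 -0.1125041   0.00369857] [ 0.55061423 -0.21611735  0.08885296]
```

```bash
python3 -m handwheel '{"grip":[0,0,0,0,0,0,0,0,0,0],"delta_pos":[[-10,0,0],[-20,0,0],[-40,0,0],[-40,0,0],[-42,0,0],[0,0,0],[0,0,0],[0,0,0],[0,0,0],[0,0,0]],"roll":[0,0,0,0,0,-6.4,-6.3,0,0,0]}'
python3 - <<'E'
from h import *
from rig import bot
s=bot.observe(); plan(s,[.5207,.163,.24],-.6); print(s["contact_force"],s["gripper_width"],s["wrist_torque"])
for n,b in (("side",(90,230,220,400)),("top",(150,270,220,390))):
    p=bot.snapshot(n); c=p["color"][b[0]:b[1],b[2]:b[3],::-1]
    cv2.imwrite(f"pics/{n}3.png",cv2.resize(c,None,fx=4,fy=4,interpolation=cv2.INTER_CUBIC))
E
```

```text
clock: 5.15
tcp_pos: [0.5505, -0.216, 0.2408]
ee_rot: [-0.497, -0.503, -0.497, 0.503]
contact_force: [0.3, -0.6, -1.7]
gripper_width: 0.0138
tool axes
 [[ 0.      0.9999 -0.0114]
 [-0.     -0.0114 -0.9999]
 [-1.      0.      0.    ]] 
yaw -0.65 tilt deg 0.0 roll -0.05 delta now [   0.8  -34.2 -378.7] delta rolled [   0.8  -33.8 -378.7]
[ 0.312471   -0.64107706 -1.7449766 ] 0.013822538400440757 [-0.05565126 -0.05664575  0.01300843]
```

View pics/side3.png

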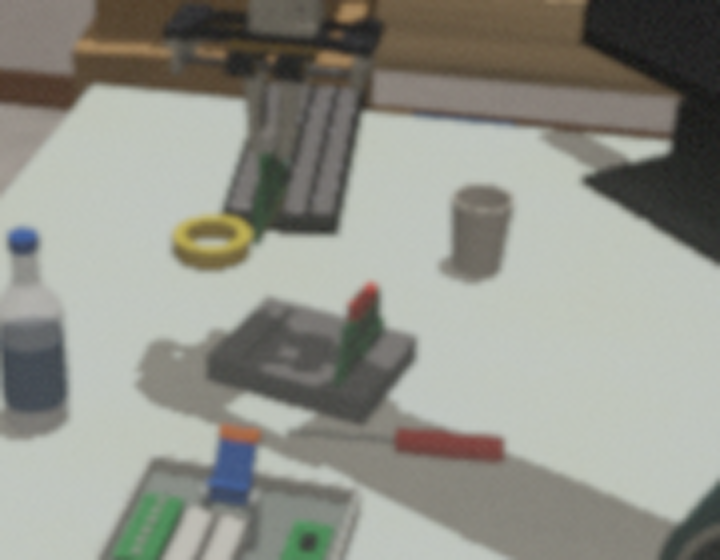

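Gripped: the card hangs in the jaws at (265,200) and the red card is still in the holder at (360,335). Next I carry it over the slot.

```bash
python3 -m handwheel '{"grip":[0,0,0,0,0,0,0,0,0,0],"delta_pos":[[0,-2,-25],[0,-4,-50],[0,-4.2,-50],[0,-5,-50],[0,-5,-50],[0,-5,-50],[0,-5,-50],[0,-2,-35],[0,-2,-18.7],[0,0,0]],"roll":[0,0,0,0,0,0,0,0,0,0]}'
python3 -m handwheel '{"grip":[0,0,0,0,0,0,0,0,0,0],"delta_pos":[[20,0,0],[30,0,0],[25,0,0],[20,0,0],[0,0,0],[0,0,0],[0,0,0],[0,0,0],[0,0,0],[0,0,0]],"roll":[0,0,0,0,0,0,0,0,0,0]}'
python3 - <<'E'
from h import *
from rig import bot
s=bot.observe(); plan(s,[.5207,.163,.143],-.6); print(s["contact_force"],s["gripper_width"],s["wrist_torque"])
p=bot.snapshot("side"); b=(180,290,210,330); c=p["color"][b[0]:b[1],b[2]:b[3],::-1]
cv2.imwrite(f"pics/side4.png",cv2.resize(c,None,fx=5.4,fy=5.4,interpolation=cv2.INTER_CUBIC))
E
```

```text
clock: 6.5
tcp_pos: [0.52, 0.1635, 0.2405]
ee_rot: [-0.498, -0.502, -0.498, 0.502]
contact_force: [0.5, -0.4, -1.7]
gripper_width: 0.0136
clock: 7.75
tcp_pos: [0.5202, 0.163, 0.1457]
ee_rot: [0.498, 0.503, 0.497, -0.502]
contact_force: [-0.7, 0.1, -0.9]
gripper_width: 0.014
tool axes
 [[ 2.0e-04  1.0e+00 -9.9e-03]
 [ 0.0e+00 -9.9e-03 -1.0e+00]
 [-1.0e+00  2.0e-04 -0.0e+00]] 
yaw -0.57 tilt deg 0.01 roll 0.03 delta now [ 2.7  0.5 -0. ] delta rolled [ 2.7  0.5 -0. ]
[-0.67279019  0.10889667 -0.8682473 ] 0.013991111699883802 [-0.05651995 -0.08376562 -0.06752528]
```

View pics/side4.png

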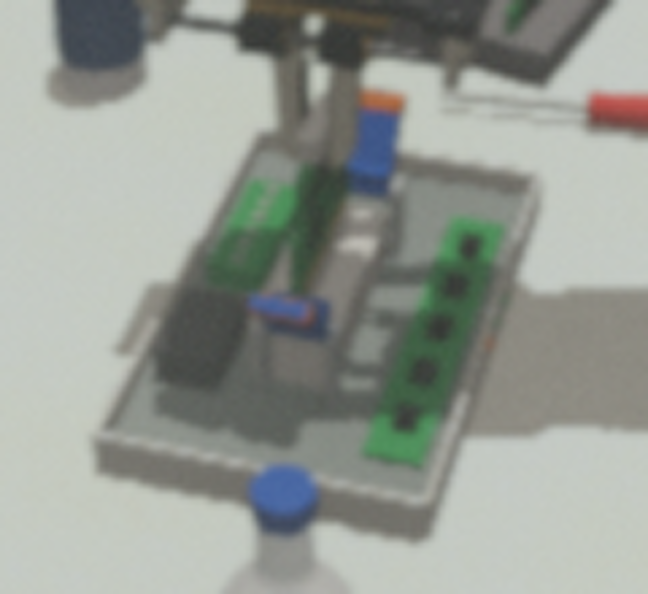

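The card hangs over the block at (315,230), clear of both levers. I'll lower it slowly and feel for contact.

```bash
python3 -m handwheel '{"grip":[0,0,0,0,0,0,0,0,0,0],"delta_pos":[[4,0.5,0],[4,0,0],[3,0,0],[1,0,0],[1,0,0],[1,0,0],[1,0,0],[0,0,0],[0,0,0],[0,0,0]],"roll":[0,0,0,0,0,0,0,0,0,0]}'
```

```text
clock: 9.05
tcp_pos: [0.5207, 0.1629, 0.1307]
ee_rot: [0.498, 0.503, 0.497, -0.502]
contact_force: [0.4, 0.3, -1.4]
gripper_width: 0.0142
```

```bash
python3 -m handwheel '{"grip":[0,0,0,0,0,0,0,0,0,0],"delta_pos":[[1,0,0],[1,0,0],[1,0,0],[0.5,0,0],[0,0,0],[0,0,0],[0,0,0],[0,0,0],[0,0,0],[0,0,0]],"roll":[0,0,0,0,0,0,0,0,0,0]}'
```

```text
clock: 10.3
tcp_pos: [0.5206, 0.163, 0.1272]
ee_rot: [0.498, 0.502, 0.498, -0.502]
contact_force: [-0.1, 0.6, -0.9]
gripper_width: 0.0138
```

No resistance 4.7 mm below the mouth level, so the card is in the slot. Going deeper.

```bash
python3 -m handwheel '{"grip":[0,0,0,0,0,0,0,0,0,0],"delta_pos":[[1.5,0,0],[1.5,0,0],[1.5,0,0],[1.5,0,0],[1.5,0,0],[1.5,0,0],[1,0,0],[0,0,0],[0,0,0],[0,0,0]],"roll":[0,0,0,0,0,0,0,0,0,0]}'
```

```text
clock: 11.55
tcp_pos: [0.5206, 0.163, 0.1172]
ee_rot: [0.498, 0.502, 0.498, -0.502]
contact_force: [0.6, -0.1, -1.7]
gripper_width: 0.014
```

```bash
python3 -m handwheel '{"grip":[0,0,0,0,0,0,0,0,0,0],"delta_pos":[[1.5,0,0],[1.5,0,0],[1.5,0,0],[1.5,0,0],[1,0,0],[0.5,0,0],[0,0,0],[0,0,0],[0,0,0],[0,0,0]],"roll":[0,0,0,0,0,0,0,0,0,0]}'
```

```text
clock: 12.8
tcp_pos: [0.5206, 0.163, 0.1097]
ee_rot: [0.498, 0.502, 0.498, -0.502]
contact_force: [-0.1, -0.6, -1.4]
gripper_width: 0.014
```

The card is about 22 mm deep with no notable force. I'll release it, lift straight up, and take a look.

```bash
python3 -m handwheel '{"grip":[0.2,0.5,0.5,0.5,0.5,0.5,0.5,0.5,0.5,0.5],"delta_pos":[[0,0,0],[0,0,0],[0,0,0],[-5,0,0],[-15,0,0],[-25,0,0],[-30,0,0],[-25,0,0],[0,0,0],[0,0,0]],"roll":[0,0,0,0,0,0,0,0,0,0]}'
python3 -m handwheel '{"grip":[0.5,0.5,0,0,0,0,0,0,0,0],"delta_pos":[[0,-2,-32],[0,-2,-32],[0,-2,-32],[0,-1.5,-31],[0,0,0],[0,0,0],[0,0,0],[0,0,0],[0,0,0],[0,0,0]],"roll":[0,0,0,0,0,0,0,0,0,0]}'
python3 - <<'E'
from h import *
from rig import bot
s=bot.observe(); plan(s,[.513,.290,.112],-.6); print(s["contact_force"],s["gripper_width"])
pics=[]
for n,b in (("side",(180,280,210,330)),("top",(172,247,150,260))):
    p=bot.snapshot(n); np.savez(f"pics/{n}5.npz",**p); c=p["color"][b[0]:b[1],b[2]:b[3],::-1]
    pics.append(cv2.resize(c,(560,round(560*c.shape[0]/c.shape[1])),interpolation=cv2.INTER_CUBIC))
im=cv2.resize(np.hstack([pics[0][:380],pics[1][:380]]),(800,271),interpolation=cv2.INTER_AREA) if 0 else np.vstack([pics[0][:300],pics[1][:300]])
cv2.imwrite("pics/rel5.png",im); print(im.shape)
E
```

```text
clock: 14.05
tcp_pos: [0.5205, 0.1629, 0.2093]
ee_rot: [-0.497, -0.502, -0.498, 0.503]
contact_force: [0.7, -0.3, -1.2]
gripper_width: 0.0465
clock: 15.3
tcp_pos: [0.5144, 0.2899, 0.2097]
ee_rot: [0.497, 0.503, 0.497, -0.503]
contact_force: [-0.5, 1.1, -0.0]
gripper_width: 0.0004
tool axes
 [[ 1.000e-04  9.999e-01 -1.010e-02]
 [ 0.000e+00 -1.010e-02 -9.999e-01]
 [-1.000e+00  1.000e-04 -0.000e+00]] 
yaw -0.58 tilt deg 0.0 roll 0.02 delta now [97.7 -1.4 -0.1] delta rolled [97.7 -1.4 -0.1]
[-0.51771399  1.08641916 -0.01291764] 0.0003870019731766487
(600, 560, 3)
```

View pics/rel5.png

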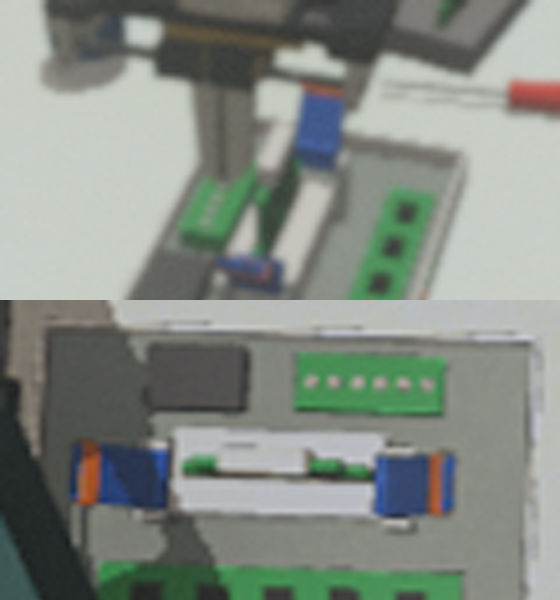

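The card stands upright in the slot in both views, with both levers still out and unmoved. I'll move just outside the left lever's pad with the jaws shut.

```bash
python3 -m handwheel '{"grip":[0,0,0,0,0,0,0,0,0,0],"delta_pos":[[0,-1.4,-10],[25,0,0],[25,0,0],[25,0,0],[15,0,0],[7.7,0,0],[0,0,0],[0,0,0],[0,0,0],[0,0,0]],"roll":[0,0,0,0,0,0,0,0,0,0]}'
python3 -m handwheel '{"grip":[0,0,0,0,0,0,0,0,0,0],"delta_pos":[[0,0,4],[0,0,4],[0,0,3],[0,0,3],[0,0,3],[0,0,3],[0,0,3],[0,0,0],[0,0,0],[0,0,0]],"roll":[0,0,0,0,0,0,0,0,0,0]}'
python3 - <<'E'
from h import *
from rig import bot
s=bot.observe(); print(s["tcp_pos"],s["contact_force"],s["gripper_width"])
p=bot.snapshot("side"); b=(180,280,210,330); c=p["color"][b[0]:b[1],b[2]:b[3],::-1]
cv2.imwrite("pics/s6.png",cv2.resize(c,None,fx=5.5,fy=5.5,interpolation=cv2.INTER_CUBIC))
E
```

```text
clock: 16.65
tcp_pos: [0.5132, 0.3001, 0.1123]
ee_rot: [0.498, 0.503, 0.497, -0.502]
contact_force: [0.1, 1.0, 0.1]
gripper_width: 0.0004
clock: 17.9
tcp_pos: [0.5131, 0.2775, 0.1124]
ee_rot: [0.497, 0.503, 0.498, -0.502]
contact_force: [1.5, 5.8, 4.1]
gripper_width: 0.0005
[0.51307082 0.27745757 0.1123816 ] [1.46541875 5.76236695 4.08065545] 0.0005219754613539872
```

View pics/s6.png

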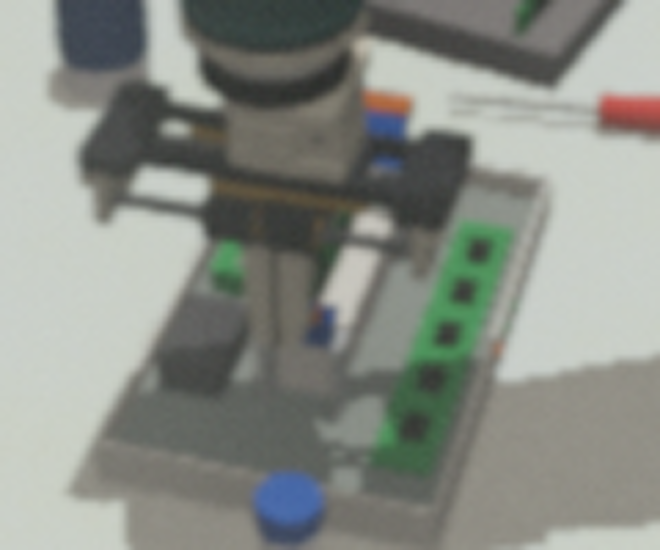

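Contact is made: 5.8 N along y, with the fingers against the left pad at (320,320). I'll push on in gentle stages.

```bash
python3 -m handwheel '{"grip":[0,0,0,0,0,0,0,0,0,0],"delta_pos":[[0,0,1.5],[0,0,1.5],[0,0,1.5],[0,0,1.5],[0,0,1.5],[0,0,1.5],[0,0,1.5],[0,0,1.5],[0,0,0],[0,0,0]],"roll":[0,0,0,0,0,0,0,0,0,0]}'
```

```text
clock: 19.2
tcp_pos: [0.5127, 0.2648, 0.1118]
ee_rot: [-0.498, -0.502, -0.497, 0.503]
contact_force: [-0.7, 0.3, 0.2]
gripper_width: 0.0003
```

```bash
python3 -m handwheel '{"grip":[0,0,0,0,0,0,0,0,0,0],"delta_pos":[[0,0,1.5],[0,0,1.5],[0,0,1.5],[0,0,1.5],[0,0,1.5],[0,0,1.5],[0,0,1.5],[0,0,1.5],[0,0,0],[0,0,0]],"roll":[0,0,0,0,0,0,0,0,0,0]}'
```

```text
clock: 20.45
tcp_pos: [0.5126, 0.2529, 0.1118]
ee_rot: [-0.498, -0.502, -0.497, 0.503]
contact_force: [0.2, 0.1, -0.3]
gripper_width: 0.0005
```

```bash
python3 - <<'E'
from h import *
from rig import bot
pics=[]
for n,b in (("side",(180,270,210,330)),("top",(172,247,140,260))):
    p=bot.snapshot(n); np.savez(f"pics/{n}7.npz",**p); c=p["color"][b[0]:b[1],b[2]:b[3],::-1]
    pics.append(cv2.resize(c,None,fx=4.5*120/c.shape[1]*1.0,fy=4.5*120/c.shape[1],interpolation=cv2.INTER_CUBIC)[:300])
cv2.imwrite("pics/r7.png",np.vstack([cv2.resize(x,(540,300)) if x.shape!=(300,540,3) else x for x in pics]))
E
```

```text
(no output)
```

View pics/r7.png

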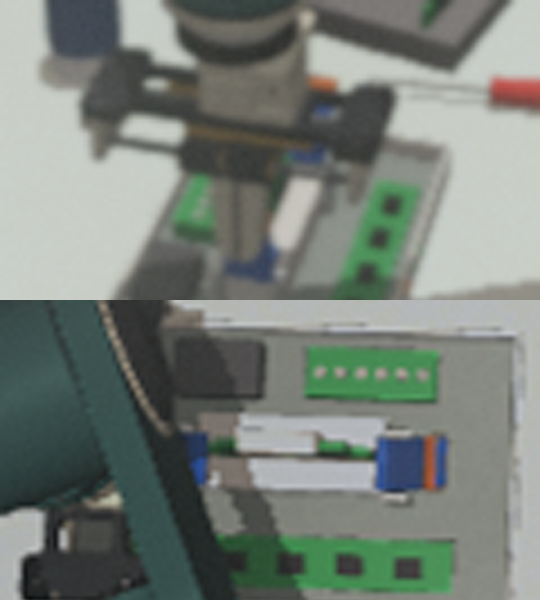

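The fingers sit on the outer side of the left lever, at about (245,255), with its blue handle visible below them. The card is still in place. I'll continue, ending on a moving row so the force reads live.

```bash
python3 -m handwheel '{"grip":[0,0,0,0,0,0,0,0,0,0],"delta_pos":[[0,0,1],[0,0,1],[0,0,1],[0,0,1],[0,0,1],[0,0,1],[0,0,1],[0,0,1],[0,0,1],[0,0,1]],"roll":[0,0,0,0,0,0,0,0,0,0]}'
```

```text
clock: 21.8
tcp_pos: [0.5125, 0.243, 0.1119]
ee_rot: [-0.497, -0.502, -0.498, 0.502]
contact_force: [-0.2, 2.8, 2.7]
gripper_width: 0.0004
```

The force rises to 2.8 N with the lever near 0.2 rad. I'll leave it there and close the right lever next, so the card stays fairly level.

```bash
python3 -m handwheel '{"grip":[0,0,0,0,0,0,0,0,0,0],"delta_pos":[[0,0,-15],[-30,0,0],[-40,0,0],[-20,0,0],[0,0,25],[0,0,45],[0,0,50],[0,0,50],[0,0,45],[0,0,0]],"roll":[0,0,0,0,0,0,0,0,0,0]}'
python3 -m handwheel '{"grip":[0,0,0,0,0,0,0,0,0,0],"delta_pos":[[0,0,5],[0,0,0],[20,0,0],[30,0,0],[25,0,0],[15,0,0],[0,0,0],[0,0,0],[0,0,0],[0,0,0]],"roll":[0,0,0,0,0,0,0,0,0,0]}'
python3 - <<'E'
from h import *
from rig import bot
s=bot.observe(); plan(s,[.512,.039,.112],-.6); print(s["contact_force"])
pics=[]
for n,b in (("side",(180,270,210,330)),("top",(172,247,140,260))):
    p=bot.snapshot(n); np.savez(f"pics/{n}8.npz",**p); c=p["color"][b[0]:b[1],b[2]:b[3],::-1]
    x=cv2.resize(c,None,fx=6,fy=6,interpolation=cv2.INTER_CUBIC)[150:450]; pics.append(x)
cv2.imwrite("pics/r8.png",np.vstack(pics))
E
```

```text
clock: 23.05
tcp_pos: [0.5104, 0.041, 0.2013]
ee_rot: [-0.497, -0.503, -0.497, 0.504]
contact_force: [0.2, 0.7, -0.7]
gripper_width: 0.0003
clock: 24.3
tcp_pos: [0.5107, 0.0381, 0.1125]
ee_rot: [0.498, 0.503, 0.497, -0.502]
contact_force: [0.7, -0.0, 0.3]
gripper_width: 0.0004
tool axes
 [[ 9.000e-04  9.999e-01 -1.000e-02]
 [ 1.000e-04 -1.000e-02 -1.000e+00]
 [-1.000e+00  9.000e-04 -1.000e-04]] 
yaw -0.57 tilt deg 0.05 roll 0.03 delta now [ 0.5  1.3 -1. ] delta rolled [ 0.5  1.3 -1. ]
[ 0.71904129 -0.04918778  0.33146796]
```

View pics/r8.png

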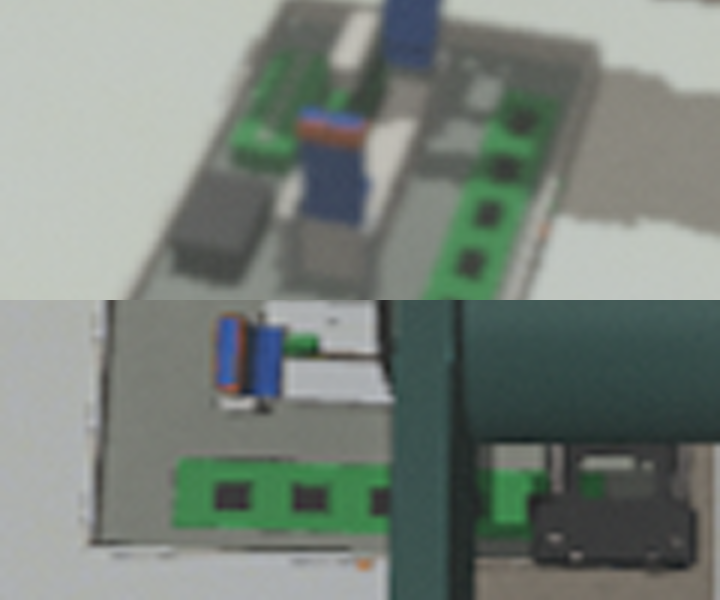

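The left lever is now nearly upright, at about (330,165) in the side view, and the card is still standing. I'll push the right lever inward.

```bash
python3 -m handwheel '{"grip":[0,0,0,0,0,0,0,0,0,0],"delta_pos":[[0,1.3,-2],[0,0,-2],[0,0,-2],[0,0,-2],[0,0,-2],[0,0,-2],[0,0,-2],[0,0,-2],[0,0,-2],[0,0,-2]],"roll":[0,0,0,0,0,0,0,0,0,0]}'
python3 - <<'E'
from h import *
p=dict(np.load("pics/top8.npz")); c=cloud(p); hsv=cv2.cvtColor(p["color"],cv2.COLOR_RGB2HSV)
m=(c[...,2]>.085)&(c[...,2]<.14)&(abs(c[...,0]-.513)<.022)&(c[...,1]>.2)&(c[...,1]<.28)
print(m.sum()); y=c[m]; print("left pad y range",np.percentile(y[:,1],[3,50,97]),"z",np.percentile(y[:,2],[5,50,95]))
E
```

```text
clock: 25.65
tcp_pos: [0.5119, 0.0582, 0.1119]
ee_rot: [-0.497, -0.502, -0.498, 0.502]
contact_force: [0.5, -2.6, 1.9]
gripper_width: 0.0004
81
left pad y range [0.22458747 0.22722087 0.23579273] z [0.08795861 0.12140235 0.12584546]
```

```bash
python3 -m handwheel '{"grip":[0,0,0,0,0,0,0,0,0,0],"delta_pos":[[0,0,-2],[0,0,-2],[0,0,-2],[0,0,-2],[0,0,-2],[0,0,-2],[0,0,-2],[0,0,-2],[0,0,-1],[0,0,-1]],"roll":[0,0,0,0,0,0,0,0,0,0]}'
```

```text
clock: 26.9
tcp_pos: [0.5122, 0.0761, 0.112]
ee_rot: [0.498, 0.502, 0.497, -0.502]
contact_force: [0.5, -3.1, 2.4]
gripper_width: 0.0005
```

```bash
python3 -m handwheel '{"grip":[0,0,0,0,0,0,0,0,0,0],"delta_pos":[[0,0,-1],[0,0,-1],[0,0,-1],[0,0,-1],[0,0,-1],[0,0,-1],[0,0,-1],[0,0,-1],[0,0,-1],[0,0,-1]],"roll":[0,0,0,0,0,0,0,0,0,0]}'
```

```text
clock: 28.15
tcp_pos: [0.5123, 0.0861, 0.1119]
ee_rot: [-0.498, -0.502, -0.497, 0.502]
contact_force: [0.7, -5.0, 2.3]
gripper_width: 0.0009
```

```bash
python3 -m handwheel '{"grip":[0,0,0,0,0,0,0,0,0,0],"delta_pos":[[0,0,-0.8],[0,0,-0.8],[0,0,-0.8],[0,0,-0.8],[0,0,-0.4],[0,0,-0.4],[0,0,0],[0,0,0],[0,0,0],[0,0,-0.4]],"roll":[0,0,0,0,0,0,0,0,0,0]}'
```

```text
clock: 29.4
tcp_pos: [0.5123, 0.0903, 0.1118]
ee_rot: [-0.498, -0.502, -0.497, 0.503]
contact_force: [1.6, -5.4, 1.5]
gripper_width: 0.0007
```

```bash
python3 -m handwheel '{"grip":[0,0,0,0,0,0,0,0,0,0],"delta_pos":[[0,0,-0.2],[0,0,-0.2],[0,0,-0.2],[0,0,-0.2],[0,0,-0.2],[0,0,-0.2],[0,0,-0.2],[0,0,-0.2],[0,0,-0.2],[0,0,-0.2]],"roll":[0,0,0,0,0,0,0,0,0,0]}'
```

```text
clock: 30.65
tcp_pos: [0.5123, 0.0922, 0.1117]
ee_rot: [-0.498, -0.502, -0.497, 0.503]
contact_force: [1.5, -7.5, -0.1]
gripper_width: 0.0005
```

```bash
python3 -m handwheel '{"grip":[0,0,0,0,0,0,0,0,0,0],"delta_pos":[[0,0,-0.1],[0,0,-0.1],[0,0,-0.1],[0,0,-0.1],[0,0,-0.1],[0,0,-0.1],[0,0,-0.1],[0,0,-0.1],[0,0,-0.1],[0,0,-0.1]],"roll":[0,0,0,0,0,0,0,0,0,0]}'
```

```text
clock: 31.9
tcp_pos: [0.5123, 0.0924, 0.1116]
ee_rot: [-0.498, -0.502, -0.497, 0.503]
contact_force: [1.4, -13.7, 1.2]
gripper_width: 0.0004
```

The force rose to 13.7 N with almost no travel, so the right lever is on its hard stop. Back to the left lever.

```bash
python3 -m handwheel '{"grip":[0,0,0,0,0,0,0,0,0,0],"delta_pos":[[0,0,8],[0,0,12],[-30,0,0],[-40,0,0],[-20,0,-10],[0,0,-45],[0,0,-50],[0,0,-50],[0,0,-35],[0,0,0]],"roll":[0,0,0,0,0,0,0,0,0,0]}'
python3 - <<'E'
from h import *
from rig import bot
s=bot.observe(); plan(s,[.513,.260,.112],-.6); print(s["contact_force"])
E
```

```text
clock: 33.15
tcp_pos: [0.5134, 0.2657, 0.2008]
ee_rot: [-0.498, -0.501, -0.499, 0.502]
contact_force: [-0.6, 0.1, -0.4]
gripper_width: 0.0005
tool axes
 [[-1.5e-03  1.0e+00 -7.1e-03]
 [-1.0e-04 -7.1e-03 -1.0e+00]
 [-1.0e+00 -1.5e-03  1.0e-04]] 
yaw -0.41 tilt deg 0.09 roll 0.19 delta now [88.8 -0.2  5.7] delta rolled [88.8 -0.2  5.7]
[-0.58289047  0.0888097  -0.39079933]
```

```bash
python3 -m handwheel '{"grip":[0,0,0,0,0,0,0,0,0,0],"delta_pos":[[25,0,0],[30,0,0],[25,0,0],[9,0,0],[0,0,6],[0,0,5],[0,0,3],[0,0,2],[0,0,2],[0,0,1]],"roll":[0,0,0,0,0,0,0,0,0,0]}'
```

```text
clock: 34.4
tcp_pos: [0.5138, 0.2444, 0.113]
ee_rot: [0.498, 0.502, 0.498, -0.502]
contact_force: [-0.7, -0.4, -0.2]
gripper_width: 0.0004
```

```bash
python3 -m handwheel '{"grip":[0,0,0,0,0,0,0,0,0,0],"delta_pos":[[0,0,1],[0,0,1],[0,0,1],[0,0,1],[0,0,0.8],[0,0,0.8],[0,0,0.5],[0,0,0.5],[0,0,0.5],[0,0,0.5]],"roll":[0,0,0,0,0,0,0,0,0,0]}'
```

```text
clock: 35.65
tcp_pos: [0.5138, 0.2368, 0.113]
ee_rot: [0.498, 0.503, 0.498, -0.502]
contact_force: [0.6, 1.6, 1.6]
gripper_width: 0.0001
```

```bash
python3 -m handwheel '{"grip":[0,0,0,0,0,0,0,0,0,0],"delta_pos":[[0,0,0.4],[0,0,0.4],[0,0,0.3],[0,0,0.3],[0,0,0.3],[0,0,0.2],[0,0,0.2],[0,0,0.2],[0,0,0.2],[0,0,0.2]],"roll":[0,0,0,0,0,0,0,0,0,0]}'
```

```text
clock: 36.9
tcp_pos: [0.5137, 0.2341, 0.1129]
ee_rot: [-0.497, -0.502, -0.498, 0.502]
contact_force: [0.1, 2.7, 0.6]
gripper_width: 0.0005
```

```bash
python3 -m handwheel '{"grip":[0,0,0,0,0,0,0,0,0,0],"delta_pos":[[0,0,0.2],[0,0,0.2],[0,0,0.2],[0,0,0.2],[0,0,0.2],[0,0,0.2],[0,0,0.2],[0,0,0.2],[0,0,0.2],[0,0,0.2]],"roll":[0,0,0,0,0,0,0,0,0,0]}'
```

```text
clock: 38.15
tcp_pos: [0.5137, 0.2321, 0.1129]
ee_rot: [-0.497, -0.502, -0.498, 0.502]
contact_force: [1.1, 3.2, -0.7]
gripper_width: 0.0005
```

```bash
python3 -m handwheel '{"grip":[0,0,0,0,0,0,0,0,0,0],"delta_pos":[[0,0,0.2],[0,0,0.2],[0,0,0.2],[0,0,0.2],[0,0,0.1],[0,0,0.1],[0,0,0.1],[0,0,0.1],[0,0,0.1],[0,0,0.1]],"roll":[0,0,0,0,0,0,0,0,0,0]}'
```

```text
clock: 39.4
tcp_pos: [0.5137, 0.2307, 0.1129]
ee_rot: [0.497, 0.502, 0.498, -0.502]
contact_force: [-0.4, 4.3, -2.5]
gripper_width: 0.0003
```

```bash
python3 -m handwheel '{"grip":[0,0,0,0,0,0,0,0,0,0],"delta_pos":[[0,0,0.2],[0,0,0.2],[0,0,0.2],[0,0,0.1],[0,0,0.1],[0,0,0.1],[0,0,0.1],[0,0,0.1],[0,0,0.1],[0,0,0.1]],"roll":[0,0,0,0,0,0,0,0,0,0]}'
```

```text
clock: 40.65
tcp_pos: [0.5137, 0.2303, 0.113]
ee_rot: [0.497, 0.503, 0.498, -0.502]
contact_force: [0.5, 12.7, -4.7]
gripper_width: -0.0001
```

Left lever on its stop too (12.7 N, no more travel). I'll retreat clear and check.

```bash
python3 -m handwheel '{"grip":[0,0,0,0,0,0,0,0,0,0],"delta_pos":[[0,0,-6],[0,0,-14],[-40,0,0],[-50,0,0],[-50,0,0],[0,0,40],[0,0,50],[0,0,50],[0,0,50],[0,0,50]],"roll":[0,0,0,0,0,0,0,0,0,0]}'
python3 -m handwheel '{"grip":[0,0,0,0,0,0,0,0,0,0],"delta_pos":[[0,0,50],[0,0,50],[0,0,50],[0,0,30],[0,0,0],[0,0,0],[0,0,0],[0,0,0],[0,0,0],[0,0,0]],"roll":[0,0,0,0,0,0,0,0,0,0]}'
python3 - <<'E'
from h import *
from rig import bot
print(bot.observe()["tcp_pos"]); pics=[]
for n,b in (("side",(195,270,225,325)),("top",(172,247,150,250))):
    p=bot.snapshot(n); np.savez(f"pics/{n}9.npz",**p); c=p["color"][b[0]:b[1],b[2]:b[3],::-1]
    pics.append(cv2.resize(c,None,fx=4*1.6,fy=4*1.6,interpolation=cv2.INTER_CUBIC)[:300 if n=="top" else 300])
    if n=="top":
        c=cloud(p); r=abs(c[...,0]-.513)<.022
        for nm,lo,hi in (("L",.2,.28),("R",.05,.125)):
            m=(c[...,2]>.105)&(c[...,2]<.14)&r&(c[...,1]>lo)&(c[...,1]<hi); y=c[m]
            print(nm,m.sum(),np.percentile(y[:,1],[5,50,95]).round(4),np.median(y[:,2]).round(4))
        m=(abs(c[...,0]-.52)<.012)&(abs(c[...,1]-.163)<.022)&(c[...,2]>.09); print("bar top",m.sum(),np.median(c[m],0))
        m=(abs(c[...,0]-.54)<.003)&(abs(c[...,1]-.163)<.04); print("block top",np.median(c[m],0))
cv2.imwrite("pics/r9.png",np.vstack(pics))
E
```

```text
clock: 41.9
tcp_pos: [0.5114, 0.0082, 0.2532]
ee_rot: [-0.498, -0.502, -0.497, 0.503]
contact_force: [0.9, 0.1, 0.4]
gripper_width: 0.0005
clock: 43.15
tcp_pos: [0.5097, -0.1704, 0.253]
ee_rot: [0.498, 0.502, 0.498, -0.502]
contact_force: [-0.4, 0.2, 0.2]
gripper_width: 0.0004
[ 0.50974336 -0.17040184  0.25301896]
L 48 [0.2104 0.2149 0.2196] 0.1215
R 64 [0.1064 0.1113 0.1174] 0.1196
bar top 76 [0.52124949 0.16287246 0.11776462]
block top [0.54009494 0.16166142 0.04908709]
```

View pics/r9.png

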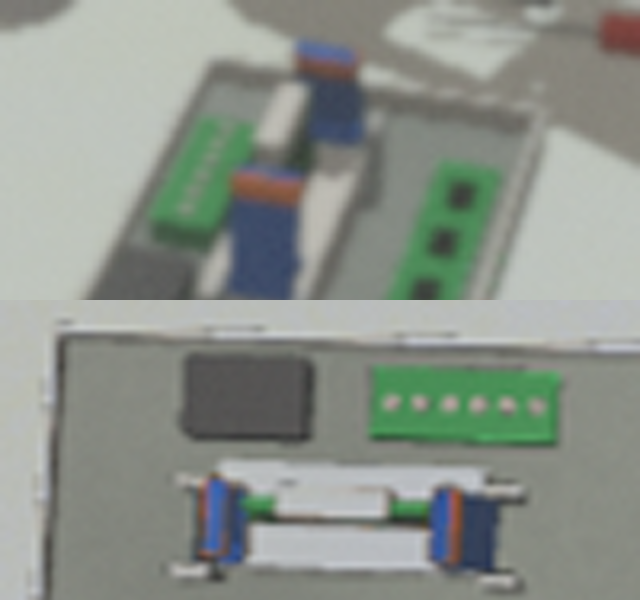

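In both views the two levers lean inward. The bar top measures 117.8 mm (block top reads 49.1, so about 1 mm of bias), which puts the bottom edge about 29 mm below the mouth. The right lever met its stop while the card was still tilted, so I'll give it one more gentle nudge.

```bash
python3 -m handwheel '{"grip":[0,0,0,0,0,0,0,0,0,0],"delta_pos":[[0,0,-40],[0,0,-50],[0,0,-55],[0,0,-55],[0,0,-30],[40,0,0],[50,0,0],[40,0,0],[11,0,0],[0,0,0]],"roll":[0,0,0,0,0,0,0,0,0,0]}'
python3 - <<'E'
from h import *
from rig import bot
plan(bot.observe(),[.512,.0895,.112],-.6)
E
```

```text
clock: 44.5
tcp_pos: [0.5122, 0.0594, 0.1125]
ee_rot: [-0.497, -0.503, -0.497, 0.503]
contact_force: [-0.2, -0.5, 1.1]
gripper_width: 0.0003
tool axes
 [[-0.      0.9999 -0.0101]
 [ 0.     -0.0101 -0.9999]
 [-1.     -0.     -0.    ]] 
yaw -0.58 tilt deg 0.0 roll 0.02 delta now [  0.5  -0.5 -30.1] delta rolled [  0.5  -0.5 -30.1]
```

```bash
python3 -m handwheel '{"grip":[0,0,0,0,0,0,0,0,0,0],"delta_pos":[[0,0,-7],[0,0,-7],[0,0,-6],[0,0,-4],[0,0,-3],[0,0,-2],[0,0,-1],[0,0,-0.5],[0,0,0],[0,0,-0.3]],"roll":[0,0,0,0,0,0,0,0,0,0]}'
```

```text
clock: 45.75
tcp_pos: [0.5123, 0.0901, 0.1119]
ee_rot: [-0.497, -0.503, -0.497, 0.503]
contact_force: [0.5, 0.5, 0.1]
gripper_width: 0.0002
```

```bash
python3 -m handwheel '{"grip":[0,0,0,0,0,0,0,0,0,0],"delta_pos":[[0,0,-0.2],[0,0,-0.2],[0,0,-0.2],[0,0,-0.1],[0,0,-0.1],[0,0,-0.1],[0,0,-0.1],[0,0,-0.1],[0,0,-0.1],[0,0,-0.1]],"roll":[0,0,0,0,0,0,0,0,0,0]}'
```

```text
clock: 47.0
tcp_pos: [0.5123, 0.0915, 0.112]
ee_rot: [-0.497, -0.502, -0.498, 0.502]
contact_force: [-0.2, 0.6, 1.0]
gripper_width: 0.0004
```

```bash
python3 -m handwheel '{"grip":[0,0,0,0,0,0,0,0,0,0],"delta_pos":[[0,0,-0.2],[0,0,-0.2],[0,0,-0.2],[0,0,-0.2],[0,0,-0.1],[0,0,-0.1],[0,0,-0.1],[0,0,-0.1],[0,0,-0.1],[0,0,-0.1]],"roll":[0,0,0,0,0,0,0,0,0,0]}'
```

```text
clock: 48.25
tcp_pos: [0.5123, 0.0923, 0.1119]
ee_rot: [-0.498, -0.502, -0.497, 0.503]
contact_force: [-0.5, -8.7, -0.6]
gripper_width: 0.0007
```

The stop is at the same place (0.0923 m), so the right lever is home. I'll retreat and do a final check before handing in.

```bash
python3 -m handwheel '{"grip":[0,0,0,0,0,0,0,0,0,0],"delta_pos":[[0,0,6],[0,0,14],[-40,0,0],[-50,0,0],[-50,0,0],[0,0,40],[0,0,50],[0,0,50],[0,0,50],[0,0,0]],"roll":[0,0,0,0,0,0,0,0,0,0]}'
python3 - <<'E'
from h import *
from rig import bot
s=bot.observe(); print(s["tcp_pos"],s["contact_force"],abs(s["qd"]).max())
p=bot.snapshot("top"); c=cloud(p); r=abs(c[...,0]-.513)<.022
for nm,lo,hi in (("L",.2,.28),("R",.05,.125)):
    m=(c[...,2]>.105)&(c[...,2]<.14)&r&(c[...,1]>lo)&(c[...,1]<hi); print(nm,np.percentile(c[m][:,1],[5,50,95]).round(4))
m=(abs(c[...,0]-.52)<.012)&(abs(c[...,1]-.163)<.022)&(c[...,2]>.09); print("bar top",np.median(c[m],0))
bot.job_done()
E
```

```text
clock: 49.5
tcp_pos: [0.5097, -0.1201, 0.2518]
ee_rot: [-0.496, -0.503, -0.497, 0.503]
contact_force: [0.8, 0.1, 0.4]
gripper_width: 0.0006
[ 0.50971119 -0.12013201  0.25179389] [0.83156185 0.05437376 0.43843041] 0.06276979455125875
L [0.2108 0.2152 0.2196]
R [0.1063 0.1114 0.1173]
bar top [0.52134021 0.16301475 0.11789455]
the job is handed in; nothing more can be done
```

I stood the white-barred card in the connector slot and closed both ejector levers. The job was handed in at about 49.5 s, and no verdict was reported.

- **Insertion:** the card went in at x ≈ 0.5206 m, about 8 mm off the tray's middle, with no notable resistance. I released it about 22 mm deep with both levers still out.
- **Levers:** I swung the left one to about 0.2 rad, closed the right one fully, then closed the left one fully. Each ended on a hard stop, with the highest force readings 13.7 N (right) and 12.7 N (left). A second nudge on the right lever met the same stop at 8.7 N.
- **Card depth:** the bar top measured 117.9 mm. After correcting about 1 mm of depth bias, the bottom edge is about 29 mm below the slot's mouth.
- **Arm:** it was clear of everything at hand-in, with about zero force.
- **Small disagreement:** the camera put both lever pads 1 to 3 mm outward of the computed home position, equal to about 0.02–0.05 rad. The allowance is 0.06 rad, and I put the difference down to calibration because of the felt stops.
- **Other objects:** I saw the red-barred card still in the holder after lifting the white one. I did not check the other items again at the end.

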